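# Index a cheese turntable to its next lock notch

### The arm

A 6-joint arm with a two-finger parallel gripper is mounted at the origin on the work surface. World frame = base frame: x ahead of the robot, y to its left, z up, the work surface at z = 0. Lengths are in mm, angles in rad, forces in N, time in s.
With the tool pointing down it reaches from about 325 to 775 mm from the base axis. Payload 9.3 kg.
Tool frame: the origin (TCP) lies midway between the tips of the shut fingers; the grasp point (between the pads) lies behind it (ctrl.grasp_offset is the z of the grasp point in the tool frame, in mm); z points along the fingers, y is the line along which they close (so a half turn about z gives the same grasp; the last joint's range is limited). The gripper opens to 85 mm and grips with 20 to 120 N. Pads are 22 mm wide; open, the fingers measure 114 mm over their backs; the gripper's body (76 mm by 85 mm) begins 54 mm behind the grasp point. The pads swing forward as they close: fully open they stand 13 mm farther back than shut.
Start: joints at [-1.377, 0.259, 0.021, 1.334, 0, 1.418], TCP at [186.933, -517.255, 231.279] pointing down, gripper open.
Joint ranges: [-3.04, 3.04], [-0.91, 1.82], [-1.04, 1.36], [-1.92, 1.95], [-1.52, 1.45], [-3.14, 3.14]. Speed limits (rad/s): [2.22, 2.22, 2.79, 3.14, 3.14, 3.14].

### API

Orientations are given as a rotation vector (axis times angle).
In Python, from rig import ctrl gives the robot as it stands.
- The arm moves only by the tool servo_tool, never from a script. Its argument "deltas" is text: rows parted by semicolons, each of 7 numbers parted by spaces: the finger opening in mm, from 0 to 85.4, then the shift along the world's x, y, z in units of 2 cm (1.0 is 2 cm), then the turn, a rotation vector about the world's x, y, z in units of 0.1 rad (1.0 is 0.1 rad). A call has 1 to 10 rows; each row shifts and turns the commanded pose from where the row before left it; what a row does not reach is not made up. A row lasts 1/12 s, in which the tool goes at most 41.7 mm and 7.16 degrees, less where a joint would pass 70% of its speed; a pose out of reach is approached as far as the arm can. A call with a number of a shift or a turn outside -1 to 1 is refused whole. A call with a gripper value outside its range is refused whole. The fingers move at their own pace and stop on an object; "newtons" is the grip in N (left out, the last holds). Time passes only in rows, so rows that do not move let the fingers close. It gives the time, the measured TCP pose, the force, the opening and the grip force at its end, in the units of the state.
- ctrl.observe(): the state, without advancing time (a new reading comes with each control period).
- ctrl.snapshot(name): name is "scene" or "top" or "wrist"; returns a dict with "frame" (480x640x3 uint8, blue, green, red), "fx", "fy", "cx", "cy" (pixels), "k1" (the pictures are not rectified: a ray, as slopes to the right and down, at radius r is drawn at 1 + k1 r^2 times it, then the intrinsics apply), "extrinsics" (4x4, takes a point from world to camera coordinates). Camera axes: x right, y up, looking along -z (the intrinsics and any distortion apply to the point x, -y, -z); pixel columns grow to the right and rows downward; lengths in mm; the calibration is good to about 2 mm. A picture is of the moment at which its call begins. There is no depth.
- ctrl.sign_off(): hands the job in; it is judged then, once.
The state is a dict: "t": time; "qpos": joint angles; "joint_vel": joint speeds; "effort": joint torques, N m; "ee_pos": TCP position; "eef_rot": TCP orientation; "contact_force": force on the tool from outside, world axes, zero at the start; "wrist_torque": the same for the moment, N m; "opening": finger opening in mm; "grip_force": force on a finger pad.
Only numpy, scipy, OpenCV 4.12 (cv2) and the standard library are available. Lean on these libraries where they do the work, as an engineer would, in place of code of your own. Each camera call takes 0.05 s, during which the arm holds its last target. There are 200 camera calls.

### The job

Turn the cheese turntable on to its next portion stop: pull the ring up to free the spring pin, swing the table anticlockwise (seen from above) to the next notch, and let the pin spring fully down into that notch so that the table is locked there, then let go. Do not force the table against the pin or run it round to its end stop, keep the cheese centred on it, and leave the other things alone.

Things in the scene. Friction and masses are not known exactly. Their poses are not given: they have to be found in the camera images.
- pivot (a point): The turntable's vertical turning axis, on top of the round white table plate (244 mm across, top 44 mm above the bench). The round aluminium base under it, 344 mm across, is bolted down at a place and angle that vary. This frame is fixed to the base: x points level from the axis to the FIRST notch, where the pin is at the start; z is up.
- pull_ring (a point): Centre of the upright steel pull ring on top of the lock pin, 150 mm from the turning axis, 96 mm above the bench when down: 40 mm outside, 24 mm hole, round bar 8 mm thick. It moves up with the pin and round with the table. x: level, away from the axis, in the ring's plane; y: its thickness, and the way it travels anticlockwise (pinch it along y from above); z: up.
- guide_top (a point): Top centre of the pin's guide bush below the ring, 60.5 mm above the bench, 24 mm across. It stands on a steel tongue, 34 mm wide, top 44.5 mm above the bench, that juts out from the turntable over the rail. Turns with the table.
- plunger (a joint): How far ring and pin are pulled up, m: 0 down, 0.015 top stop. The spring pushes down with 9 N (0) to 11 N (top). The pin, 10 mm thick with a flat end, slightly chamfered, is locked below 0.004, free of the first notch above 0.009; it reads about 0.009 riding on rail or stop plate. Left free it rides along with a drag of 3 to 8 N at the ring and springs down over a notch, unless a hard push holds it up.
- turntable (a joint): Angle of the turntable, rad: 0 at the first notch, growing anticlockwise seen from above, end stop at 0.98; play in a notch about +-0.015. The NEXT notch is the 14 mm slot in the dark steel stop plate, which is set by hand for the portion size: it lies 0.50 to 0.78 on from the first and is not measured; find it by eye or feel. There is no other notch; elsewhere the pin is held up.
- index_rail: Fixed steel arc with the first notch (14 mm wide) and, clamped on it, the dark stop plate with the next: 22 mm (stop plate 26 mm) wide, 150 mm from the turning axis, top 30 mm above the bench. Origin on the axis at bench height, x to the first notch, z up. Pressing the pin on it with over 45 N, sideways in a notch or down, damages the pin.
- cheese_centre (a point): Centre (half-way up) of the 1.7 kg cheese wheel, 172 mm across and 75 mm high, lying loose in the middle of the turntable; its top is 119 mm above the work surface.
- brush_middle (a point): Bystander: brush lying on the bench to the right of the turntable.
- small_cheese_centre (a point): Bystander: small white cheese, 70 mm across and 42 mm high, left of the turntable.
- bowl_middle (a point): Bystander: steel bowl, 120 mm across and 55 mm high, left of the turntable.

How it is judged (in metres and radians):
On the way, in this order (a step that is already met when the one before it is completed fails the run):
1. the ring is pulled up so that the pin clears the first notch (value of joint plunger above 0.0085 m and value of joint turntable below 0.2 rad), for 0.05 s.
2. the turntable has been swung away from the first notch (value of joint turntable above 0.3 rad), for 0.05 s.
3. the pin has sprung down into the next notch (value of joint plunger below 0.004 m and value of joint turntable between 0.44 and 0.84 rad), for 0.2 s.
At the end, for the whole second after the job is handed in: The pin is down (within 4 mm) in the next notch, so that the turntable is locked and at rest 0.44 to 0.84 rad on from the first notch, and the cheese lies within 20 mm of the turning axis (all of step 3 and velocity of joint turntable between -0.05 and 0.05 rad/s and horizontal distance between cheese_centre and pivot below 0.02 m); the robot touches nothing.
It fails at once if the pin was pressed against a notch or rail with more than 45 N (contact force between index_rail and plunger above 45 N).
It fails at once if the turntable was run round to its end stop (value of joint turntable above 0.95 rad).
It fails at once if the cheese was pushed off the middle or tipped (horizontal distance between cheese_centre and pivot above 0.025 m or angle between cheese_centre's own z axis and vertical above 0.2 rad).
It fails at once if the brush, the small cheese or the bowl was moved by more than 25 mm (distance of any of brush_middle, small_cheese_centre, bowl_middle from where it was at the start of the episode above 0.025 m).
It also fails if it takes over 45 s, if anything falls off the work surface, if the arm or the gripper's body presses on something with over 40 N, if the wrist force passes 120 N, or if a joint passes its speed limit or range.

## Working session

There is one attempt and no reset: what is moved stays moved. The work goes in short steps, Python scripts to look and compute and a tool call to move; the robot and the scene stay as the last step left them, time stands still between calls to the robot, and variables do not carry over. Pictures are saved under pics/ and viewed, at most 10 in all, crops included, and the job is handed in when it is done.

Besides the shell and the picture viewer there is one more tool, called after ">>>" as name(argument=value, ...) on one line, values as JSON. servo_tool: Moves the arm, as the interface text tells. Its arguments: {"type":"object","properties":{"deltas":{"type":"string"},"newtons":{"type":"number"}},"required":["deltas"]}

```bash
mkdir -p pics; ls; python3 - <<'E'
from rig import ctrl
import cv2
print(ctrl.observe(), ctrl.grasp_offset)
for n in ["scene","top"]:
    s=ctrl.snapshot(n); cv2.imwrite(f"pics/{n}1.png",s["frame"]); print({k:v for k,v in s.items() if k!="frame"})
E
```

```text
pics
{'t': 0.0, 'qpos': array([-1.37660604e+00,  2.59200269e-01,  2.07659219e-02,  1.33370391e+00,
        3.73980888e-05,  1.41818320e+00]), 'joint_vel': array([-0.00047345,  0.00283489, -0.00038513, -0.00060931,  0.00026888,
       -0.00039955]), 'effort': array([ 6.40934231e-04, -5.55634332e+01,  3.44532323e+01,  1.34650490e-02,
       -2.91995575e-04, -4.05328592e-06]), 'ee_pos': array([ 186.88640453, -516.97996443,  230.66342015]), 'eef_rot': array([-3.09315766e+00, -5.41800006e-01, -1.49087076e-05]), 'contact_force': array([ 0.55491261, -0.43488206,  0.29576339]), 'wrist_torque': array([-1.78817237e-02, -4.47234783e-05,  1.50913229e-02]), 'grip_force': 0.0, 'opening': 85.26786011624485} -18.700000000000003
{'fx': 515.0620069373774, 'fy': 515.0620069373774, 'cx': 321.6553411845702, 'cy': 237.46931407806977, 'k1': -0.07158948424043113, 'extrinsics': array([[ 3.19300558e-01,  9.47615712e-01,  8.46260104e-03,
        -1.59424479e+02],
       [-5.29174733e-01,  1.70883920e-01,  8.31127420e-01,
         2.28645392e+02],
       [ 7.86143280e-01, -2.69857644e-01,  5.56017622e-01,
        -1.79619326e+03],
       [ 0.00000000e+00,  0.00000000e+00,  0.00000000e+00,
         1.00000000e+00]])}
{'fx': 468.0877728902179, 'fy': 468.0877728902179, 'cx': 317.5107906028241, 'cy': 242.81417105322882, 'k1': 0.03711629125058719, 'extrinsics': array([[ 1.64020110e-02, -9.99858034e-01,  3.85812566e-03,
        -2.95349964e+01],
       [ 9.90624370e-01,  1.67736987e-02,  1.35580238e-01,
        -5.58867422e+02],
       [-1.35625706e-01,  1.59816474e-03,  9.90758858e-01,
        -1.07626034e+03],
       [ 0.00000000e+00,  0.00000000e+00,  0.00000000e+00,
         1.00000000e+00]])}
```

View pics/top1.png

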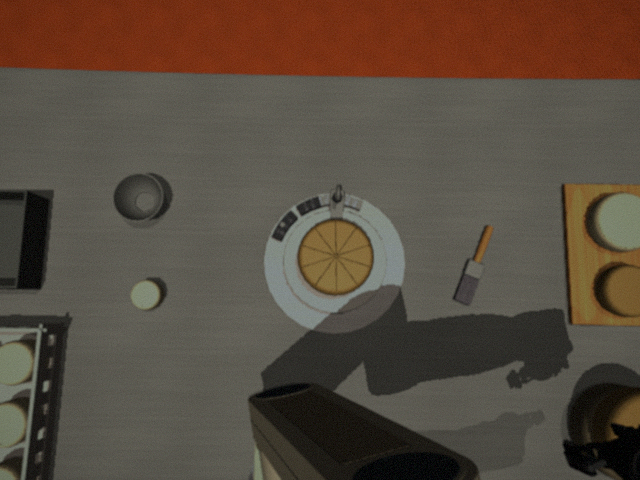

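View pics/scene1.png

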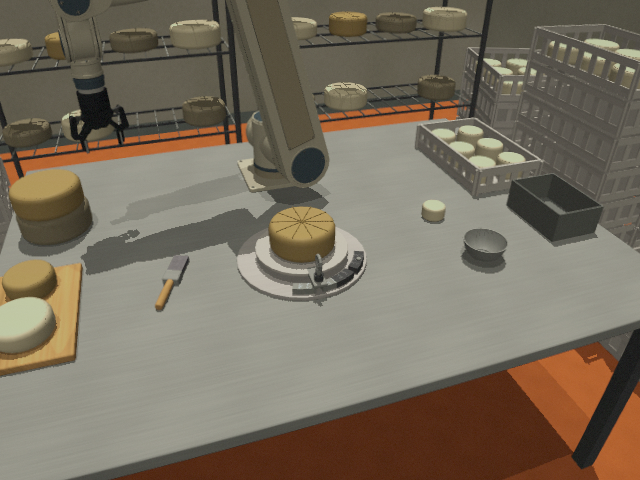

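Top view: cheese at about (336,257), ring at (338,190), dark stop plate spanning roughly (275,235)–(320,200) with a gap near (297,213). Next I zoom in and compute positions.

```bash
cat > h.py <<'E'
import numpy as np, cv2
def proj(s,P):
    P=np.atleast_2d(P); E=s["extrinsics"]; c=P@E[:3,:3].T+E[:3,3]
    u=np.c_[c[:,0]/-c[:,2],-c[:,1]/-c[:,2]]; u=u*(1+s["k1"]*(u**2).sum(1,keepdims=True))
    return u*[s["fx"],s["fy"]]+[s["cx"],s["cy"]]
def back(s,uv,z):
    d=(np.atleast_2d(uv).astype(float)-[s["cx"],s["cy"]])/[s["fx"],s["fy"]]; u=d.copy()
    for _ in range(20): u=d/(1+s["k1"]*(u**2).sum(1,keepdims=True))
    E=s["extrinsics"]; R=E[:3,:3]; o=-R.T@E[:3,3]
    r=np.c_[u[:,0],-u[:,1],-np.ones(len(u))]@R
    return o+r*((z-o[2])/r[:,2])[:,None]
E
python3 - <<'E'
from rig import ctrl
from h import *
s=ctrl.snapshot("top"); f=s["frame"]
hsv=cv2.cvtColor(f,cv2.COLOR_BGR2HSV)
m=((hsv[...,1]>110)&(hsv[...,0]<28)).astype(np.uint8); m[:, :250]=0; m[:,420:]=0; m[:200]=0; m[310:]=0
c=max(cv2.findContours(m,0,1)[0],key=cv2.contourArea)[:,0]
P=back(s,c,119)  # top face approx (far side edge shows the top)
(cx,cy),r=cv2.minEnclosingCircle(P[:,:2].astype(np.float32)); print("cheese",cx,cy,r, cv2.contourArea(c))
print("ring",back(s,[338,190],100),"base c",back(s,[[264,263],[405,263],[335,333]],15))
a=f[175:275,255:415]; cv2.imwrite("pics/c1.png",cv2.resize(cv2.convertScaleAbs(a,alpha=1.8),None,fx=5,fy=5,interpolation=cv2.INTER_CUBIC))
E
```

```text
cheese 518.9810180664062 -59.37684631347656 83.3251724243164 4281.5
ring [[673.21275348 -64.8655821  100.        ]] base c [[ 511.08581007  108.09076852   15.        ]
 [ 516.83164196 -232.29973646   15.        ]
 [ 347.88333244  -65.14532508   15.        ]]
```

View pics/c1.png

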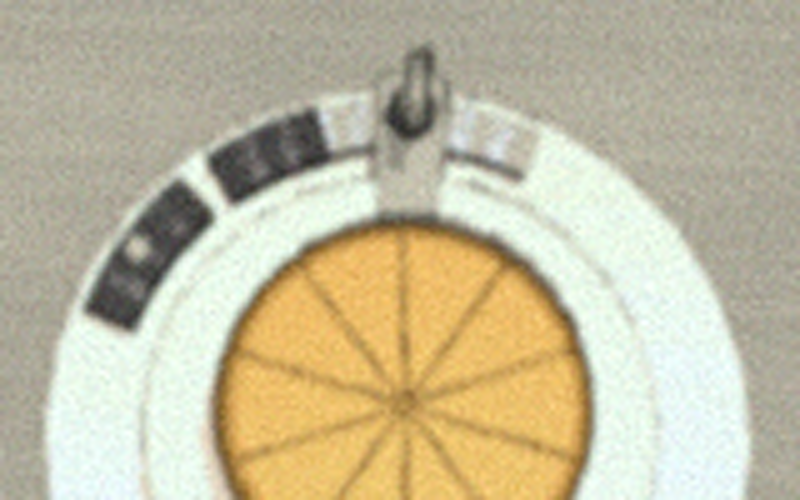

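The crop shows the dark stop plate's slot at full-image pixel about (297,212), the bush at (337,198), the ring's top at (339,186) and the cheese's spoke centre at (335.6,255.6).

```bash
python3 - <<'E'
from rig import ctrl
from h import *
s=ctrl.snapshot("top"); 
C=back(s,[335.6,255.6],119)[0]; N=back(s,[297,212],30)[0]; T=back(s,[339.4,186],116)[0]; B=back(s,[337,198],60.5)[0]
for n,p in dict(C=C,N=N,T=T,B=B).items():
    d=p-C; print(n,p.round(1),np.hypot(*d[:2]).round(1),np.arctan2(d[1],d[0]).round(3))
# base rim fit: left/right extents of plate edge at several angles
# check projection of candidate models
for A in ([517,-62],[519,-60]):
  for th in (-0.05,0,0.05):
    g=lambda r,t,z:[A[0]+r*np.cos(t),A[1]+r*np.sin(t),z]
    print(A,th,proj(s,[g(150,th,116),g(150,th,60.5),g(0,0,119),g(172,1.57,10),g(172,-1.57,10),g(172,3.14,10)]).round(1).tolist())
o=ctrl.observe();print(o["eef_rot"],o["ee_pos"])
E
```

```text
C [520.5 -60.3 119. ] 0.0 0.0
N [634.8  30.6  30. ] 146.0 0.672
T [678.4 -67.2 116. ] 158.0 -0.044
B [663.9 -64.5  60.5] 143.4 -0.029
[517, -62] -0.05 [[340.4, 191.1], [339.1, 196.8], [336.4, 257.2], [263.5, 260.7], [405.3, 263.1], [333.5, 334.1]]
[517, -62] 0 [[337.0, 190.9], [336.0, 196.7], [336.4, 257.2], [263.5, 260.7], [405.3, 263.1], [333.5, 334.1]]
[517, -62] 0.05 [[333.7, 190.9], [332.8, 196.7], [336.4, 257.2], [263.5, 260.7], [405.3, 263.1], [333.5, 334.1]]
[519, -60] -0.05 [[339.5, 190.2], [338.3, 196.0], [335.5, 256.3], [262.7, 259.9], [404.5, 262.2], [332.6, 333.2]]
[519, -60] 0 [[336.2, 190.0], [335.1, 195.8], [335.5, 256.3], [262.7, 259.9], [404.5, 262.2], [332.6, 333.2]]
[519, -60] 0.05 [[332.8, 190.1], [332.0, 195.9], [335.5, 256.3], [262.7, 259.9], [404.5, 262.2], [332.6, 333.2]]
[-3.09364875e+00 -5.41855658e-01  2.72252112e-05] [ 186.89672928 -517.07963425  230.89680149]
```

>>> servo_tool(deltas="85 .96 .9 0 0 0 -.15;85 .96 .9 0 0 0 -.15;85 .96 .9 0 0 0 -.15;85 .96 .9 0 0 0 -.15;85 .96 .9 0 0 0 -.15;85 .96 .9 0 0 0 -.15;85 .96 .9 0 0 0 -.15;85 .96 .9 0 0 0 -.15;85 .96 .9 0 0 0 -.15;85 .96 .9 0 0 0 -.15")

```text
t: 1.03
ee_pos: [379.7, -336.2, 231.2]
eef_rot: [-3.126, -0.307, 0.0]
contact_force: [0.4, -1.3, 0.5]
opening: 85.4
grip_force: 0.0
```

>>> servo_tool(deltas="85 .96 .9 0 0 0 -.15;85 .96 .9 0 0 0 -.15;85 .96 .9 0 0 0 -.15;85 .96 .9 0 0 0 -.15;85 .96 .9 0 0 0 -.15;85 .96 .9 0 0 0 -.15;85 .96 .9 0 0 0 -.15;85 .96 .9 0 0 0 -.15;85 .96 .9 0 0 0 -.15;85 .96 .9 0 0 0 -.15")

```text
t: 1.87
ee_pos: [571.7, -156.1, 231.1]
eef_rot: [-3.141, -0.073, 0.0]
contact_force: [0.6, -0.2, -0.5]
opening: 85.0
grip_force: 0.0
```

>>> servo_tool(deltas="85 .96 .9 0 0 0 -.15;85 .96 .9 0 0 0 -.15;85 .96 .9 0 0 0 -.15;85 .96 .9 0 0 0 -.15;85 .96 .9 0 0 0 -.15;85 0 0 0 0 0 0;85 0 0 0 0 0 0")

```text
t: 2.45
ee_pos: [667.5, -66.2, 230.2]
eef_rot: [-3.141, 0.041, 0.002]
contact_force: [0.3, 0.1, 0.5]
opening: 85.2
grip_force: 0.0
```

```bash
python3 - <<'E'
from rig import ctrl
from h import *
s=ctrl.snapshot("wrist"); cv2.imwrite("pics/w1.png",s["frame"]); o=ctrl.observe(); print(o["qpos"],o["ee_pos"],o["eef_rot"],o["t"])
A=np.array([518.5,-61])
for t in (-.03,):
  print(proj(s,[[A[0]+150*np.cos(t),A[1]+150*np.sin(t),z] for z in (60.5,116)]), proj(s,[[518.5,-61,119]]))
E
```

```text
[-2.25001477e-01  4.73561688e-01  3.47851732e-01  1.44624077e+00
 -2.09196056e-04  2.94365722e+00] [666.89684917 -66.93881469 230.59272625] [-3.14126668e+00  4.25132359e-02  1.84187819e-03] 2.5
[[314.8279138  214.95760416]
 [314.2581564  232.46964293]] [[313.76204163 397.00381291]]
```

View pics/w1.png

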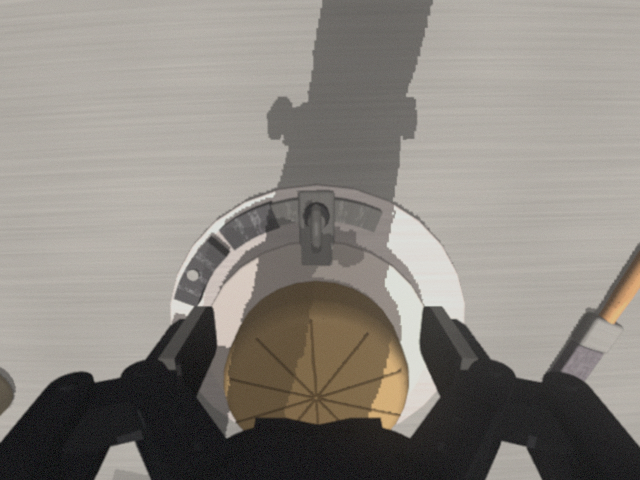

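Wrist view: cheese spoke centre (317,398), bush (316,213), ring standing from there to about (318,250), slot in the stop plate at (222,243), brush far right.

```bash
python3 - <<'E'
from rig import ctrl
from h import *
s=ctrl.snapshot("wrist"); f=s["frame"]
C=back(s,[317,398],119)[0]; B=back(s,[316,213.5],60.5)[0]; T=back(s,[317.5,232],116)[0]; N=back(s,[222,243],30)[0]
for n,p in dict(C=C,B=B,T=T,N=N).items():
    d=p-C; print(n,p.round(1),np.hypot(*d[:2]).round(1),np.arctan2(d[1],d[0]).round(3))
cv2.imwrite("pics/w2.png",cv2.resize(f[175:295,165:325],None,fx=5,fy=5,interpolation=cv2.INTER_CUBIC))
E
```

```text
C [516.5 -64.5 119. ] 0.0 0.0
B [669.1 -67.4  60.5] 152.7 -0.019
T [668.1 -68.7 116. ] 151.6 -0.028
N [633.6  29.2  30. ] 150.0 0.675
```

View pics/w2.png

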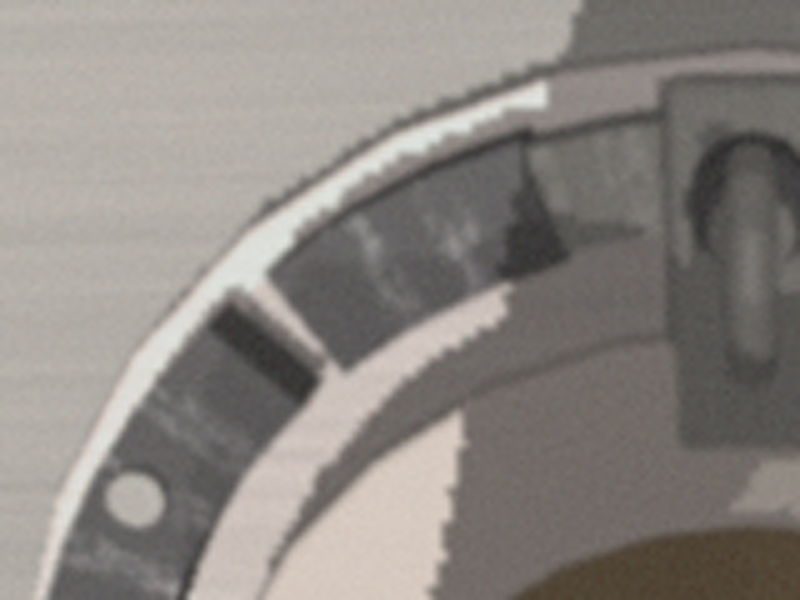

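The crop confirms the slot centre at about (221.5,243), so the next notch lies about 0.69 rad on. Descending over the ring.

>>> servo_tool(deltas="85 .08 -.05 -.8 0 0 0;85 0 0 -.8 0 0 0;85 0 0 -.8 0 0 0;85 0 0 -.8 0 0 0;85 0 0 -.8 0 0 0;85 0 0 -.8 0 0 0;60 0 0 -.8 0 0 0;40 0 0 -.8 0 0 0;30 0 0 -.8 0 0 0;25 0 0 0 0 0 0", newtons=40)

```text
t: 3.38
ee_pos: [666.3, -69.0, 84.5]
eef_rot: [-3.14, 0.046, 0.007]
contact_force: [-0.5, 0.0, -1.2]
opening: 38.0
grip_force: 0.0
```

>>> servo_tool(deltas="20 0 0 0 0 0 0;16 0 0 0 0 0 0;14 0 0 0 0 0 0;14 0 0 0 0 0 0")

```text
t: 3.72
ee_pos: [669.0, -68.6, 88.6]
eef_rot: [3.141, -0.045, 0.003]
contact_force: [0.0, -1.5, -0.2]
opening: 13.8
grip_force: 0.0
```

>>> servo_tool(deltas="10 0 0 0 0 0 0;10 0 0 0 0 0 0;8 0 0 0 0 0 0")

```text
t: 3.97
ee_pos: [668.8, -67.6, 87.9]
eef_rot: [-3.14, 0.043, -0.002]
contact_force: [1.3, 4.9, 2.8]
opening: 7.8
grip_force: 2.4
```

>>> servo_tool(deltas="4 0 .05 0 0 0 0;0 0 0 0 0 0 0;0 0 0 0 0 0 0;0 0 0 0 0 0 0", newtons=60)

```text
t: 4.3
ee_pos: [668.9, -67.0, 88.0]
eef_rot: [-3.141, 0.044, -0.002]
contact_force: [-1.1, 3.0, 4.1]
opening: 6.2
grip_force: 58.7
```

>>> servo_tool(deltas="0 0 0.02 .1 0 0 0;0 0 0.02 .1 0 0 0;0 0 0 .1 0 0 0;0 0 0 .1 0 0 0;0 0 0 .1 0 0 0;0 0 0 .1 0 0 0;0 0 0 .05 0 0 0;0 0 0 0 0 0 0")

```text
t: 4.97
ee_pos: [668.7, -66.7, 98.8]
eef_rot: [3.141, -0.045, -0.002]
contact_force: [6.9, 0.2, -11.6]
opening: 6.4
grip_force: 58.0
```

```bash
python3 - <<'E'
from rig import ctrl
from h import *
o=ctrl.observe(); print(o["ee_pos"],o["contact_force"],o["grip_force"],o["opening"])
A=np.array([517.5,-62.5]);r=o["ee_pos"][:2]-A;print(np.hypot(*r),np.arctan2(r[1],r[0]))
s=ctrl.snapshot("scene"); 
cv2.imwrite("pics/s2.png",cv2.resize(s["frame"][190:310,230:390],None,fx=5,fy=5,interpolation=cv2.INTER_CUBIC))
E
```

```text
[668.74065211 -66.67879116  98.75621558] [  6.93690965   0.16244608 -11.61135142] 58.047989616170526 6.444381372744301
151.298371256806 -0.027623051065262937
```

View pics/s2.png

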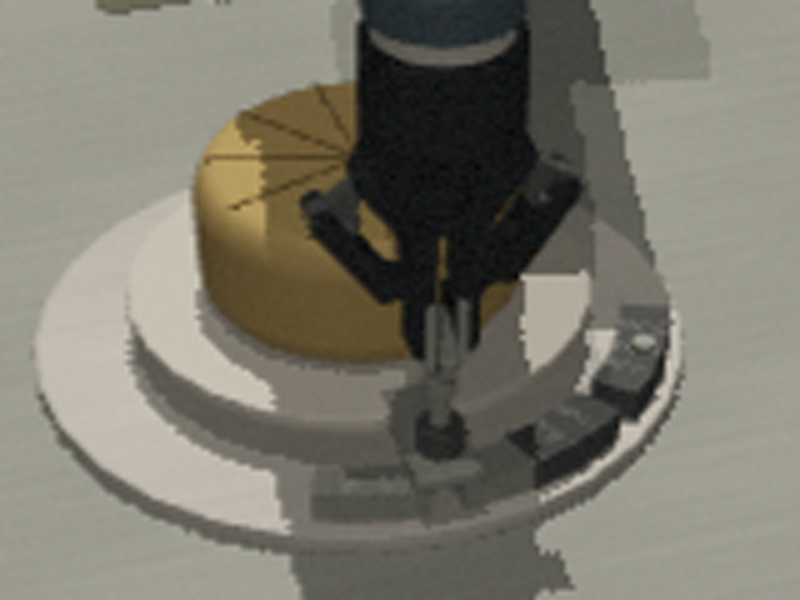

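The scene crop shows the fingers holding the ring, the ring raised clear of its bush. Now the swing.

>>> servo_tool(deltas="0 .04 0 .05 0 0 0;0 .003 .225 0 0 0 .3;0 -.004 .225 0 0 0 .3;0 -.011 .225 0 0 0 .3;0 -.017 .224 0 0 0 .3")

```text
t: 5.43
ee_pos: [668.3, -47.9, 100.7]
eef_rot: [-3.138, -0.15, 0.002]
contact_force: [1.2, -0.9, -11.7]
opening: 6.5
grip_force: 58.1
```

>>> servo_tool(deltas="0 -.024 .224 0 0 0 .3;0 -.031 .223 0 0 0 .3;0 -.037 .222 0 0 0 .3;0 -.044 .221 0 0 0 .3;0 -.051 .219 0 0 0 .3;0 -.057 .218 0 0 0 .3")

```text
t: 5.93
ee_pos: [663.5, -21.4, 101.2]
eef_rot: [-3.112, -0.43, 0.001]
contact_force: [-0.1, -0.6, -11.7]
opening: 6.3
grip_force: 58.2
```

>>> servo_tool(deltas="0 -.064 .216 0 0 0 .3;0 -.07 .214 0 0 0 .3;0 -.077 .212 0 0 0 .3;0 -.083 .209 0 0 0 .3;0 -.089 .207 0 0 0 .3;0 -.095 .204 0 0 0 .3;0 -.101 .201 0 0 0 .3;0 -.107 .198 0 0 0 .3;0 0 0 0 0 0 0")

```text
t: 6.68
ee_pos: [649.8, 12.4, 101.4]
eef_rot: [-3.037, -0.8, -0.0]
contact_force: [-0.2, 1.8, -12.1]
opening: 6.3
grip_force: 58.3
```

```bash
python3 - <<'E'
from rig import ctrl
from h import *
o=ctrl.observe(); 
A=np.array([517.5,-62.5]);r=o["ee_pos"][:2]-A;print(np.hypot(*r),np.arctan2(r[1],r[0]))
s=ctrl.snapshot("wrist"); f=s["frame"]
cv2.imwrite("pics/w3.png",f)
t=np.arctan2(r[1],r[0])
print(proj(s,[[A[0]+150*np.cos(a),A[1]+150*np.sin(a),30] for a in (.6,.67,.75)]))
E
```

```text
151.97024157886963 0.5150109824955323
[[296.02160868 255.6364499 ]
 [279.82064281 257.43686219]
 [261.68073345 260.77328879]]
```

View pics/w3.png

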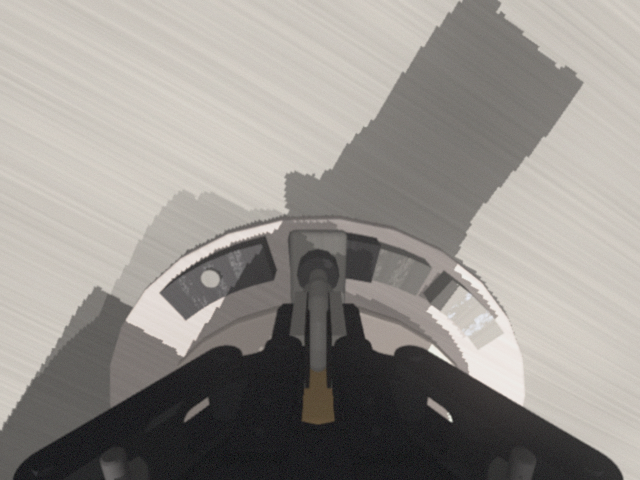

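Wrist view: the tongue covers most of the slot, whose left edge is visible at (274,265), i.e. about 0.70 in base angle; slot centre about 0.66, with the ring now at 0.515. I go a bit further and lower the pin gently onto the plate.

>>> servo_tool(deltas="0 -.075 .13 0 0 0 .2;0 -.078 .128 0 0 0 .2;0 -.08 .127 0 0 0 .2;0 0 0 -.05 0 0 0;0 0 0 -.05 0 0 0;0 0 0 -.05 0 0 0;0 0 0 0 0 0 0")

```text
t: 7.32
ee_pos: [645.7, 19.2, 98.1]
eef_rot: [-3.014, -0.886, -0.001]
contact_force: [2.7, 5.2, -11.8]
opening: 6.1
grip_force: 58.4
```

>>> servo_tool(deltas="0 0 0 -.03 0 0 0;0 0 0 -.02 0 0 0;0 0 0 0 0 0 0")

```text
t: 7.57
ee_pos: [645.7, 19.1, 97.2]
eef_rot: [-3.014, -0.886, -0.001]
contact_force: [3.5, 3.7, -10.9]
opening: 6.5
grip_force: 58.5
```

>>> servo_tool(deltas="0 0 0 -.02 0 0 0;0 0 0 -.02 0 0 0;0 0 0 0 0 0 0")

```text
t: 7.82
ee_pos: [645.8, 19.0, 97.0]
eef_rot: [3.014, 0.886, 0.002]
contact_force: [2.1, 4.5, -7.0]
opening: 6.2
grip_force: 59.1
```

The pin now rests on the plate (the lift force is falling). I loosen the fingers into a fork.

>>> servo_tool(deltas="9 0 0 0 0 0 0;10 0 0 0 0 0 0;12 0 0 0 0 0 0;12 0 0 0 0 0 0")

```text
t: 8.15
ee_pos: [645.8, 18.6, 97.2]
eef_rot: [3.013, 0.885, 0.001]
contact_force: [0.0, 0.4, -0.2]
opening: 11.8
grip_force: 0.0
```

>>> servo_tool(deltas="12 -.027 .042 0 0 0 .067;12 -.027 .042 0 0 0 .067;12 -.028 .042 0 0 0 .067;12 -.028 .042 0 0 0 .067;12 -.028 .041 0 0 0 .067;12 -.029 .041 0 0 0 .067;12 -.029 .041 0 0 0 .067")

```text
t: 8.73
ee_pos: [642.3, 23.8, 96.8]
eef_rot: [2.99, 0.956, 0.001]
contact_force: [2.9, -6.4, -0.2]
opening: 11.5
grip_force: 3.3
```

>>> servo_tool(deltas="12 -.029 .041 0 0 0 .067;12 -.029 .041 0 0 0 .067;12 -.03 .04 0 0 0 .067;12 -.03 .04 0 0 0 .067;12 -.03 .04 0 0 0 .067")

```text
t: 9.15
ee_pos: [639.4, 27.9, 96.8]
eef_rot: [2.974, 1.006, 0.002]
contact_force: [3.3, -4.5, -0.6]
opening: 12.1
grip_force: 2.9
```

>>> servo_tool(deltas="12 -.03 .04 0 0 0 .067;12 -.03 .04 0 0 0 .067")

```text
t: 9.32
ee_pos: [638.1, 29.6, 96.7]
eef_rot: [2.967, 1.026, 0.001]
contact_force: [2.4, -4.7, 0.1]
opening: 12.0
grip_force: 2.8
```

>>> servo_tool(deltas="12 -.03 .04 0 0 0 .067;12 -.03 .04 0 0 0 .067")

```text
t: 9.48
ee_pos: [636.8, 31.3, 96.6]
eef_rot: [2.961, 1.046, 0.001]
contact_force: [3.3, -3.7, -2.1]
opening: 12.1
grip_force: 2.4
```

>>> servo_tool(deltas="12 -.031 .039 0 0 0 .067;12 -.031 .039 0 0 0 .067")

```text
t: 9.65
ee_pos: [634.9, 33.5, 96.3]
eef_rot: [-2.955, -1.067, 0.0]
contact_force: [0.1, 0.2, 0.3]
opening: 12.1
grip_force: 0.0
```

>>> servo_tool(deltas="12 -.031 .039 0 0 0 .067;12 0 0 0 0 0 0")

```text
t: 9.82
ee_pos: [634.0, 34.8, 96.5]
eef_rot: [-2.951, -1.077, 0.0]
contact_force: [-0.3, 0.5, 0.5]
opening: 11.5
grip_force: 0.0
```

The push force vanished, so the pin has probably dropped. I nudge slightly to confirm it is locked.

>>> servo_tool(deltas="12 -.031 .039 0 0 0 .067;12 -.031 .039 0 0 0 .067;12 -.031 .039 0 0 0 .067;12 0 0 0 0 0 0")

```text
t: 10.15
ee_pos: [632.5, 36.7, 96.5]
eef_rot: [2.94, 1.106, 0.0]
contact_force: [-0.1, -2.4, -0.6]
opening: 11.9
grip_force: 0.7
```

```bash
python3 - <<'E'
from rig import ctrl
from h import *
s=ctrl.snapshot("scene"); 
cv2.imwrite("pics/s3.png",cv2.resize(s["frame"][190:310,250:410],None,fx=5,fy=5,interpolation=cv2.INTER_CUBIC))
E
```

```text
(no output)
```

View pics/s3.png

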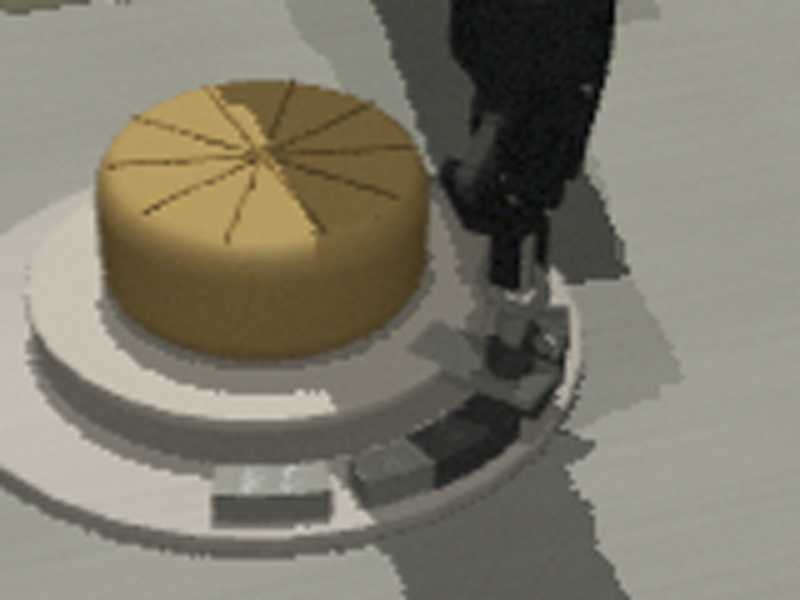

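The ring sits close over the bush at (510,330) in the crop, as when down, and the cheese is centred. One more small nudge.

>>> servo_tool(deltas="12 -.032 .038 0 0 0 0;12 -.032 .038 0 0 0 0;12 0 0 0 0 0 0")

```text
t: 10.45
ee_pos: [631.9, 37.4, 96.6]
eef_rot: [2.939, 1.104, 0.001]
contact_force: [3.3, -4.1, -1.7]
opening: 12.0
grip_force: 3.4
```

>>> servo_tool(deltas="12 -.032 .038 0 0 0 0;12 -.016 .019 0 0 0 0;12 0 0 0 0 0 0")

```text
t: 10.7
ee_pos: [631.6, 37.8, 96.7]
eef_rot: [2.938, 1.102, 0.002]
contact_force: [7.2, -8.5, -3.4]
opening: 12.0
grip_force: 5.3
```

Force rises with hardly any motion, so the table is locked. Now centre the fingers, open and withdraw.

>>> servo_tool(deltas="12 .05 -.06 0 0 0 0;12 .05 -.06 0 0 0 0;14 .03 -.035 0 0 0 0;25 0 0 0 0 0 0;35 0 0 0 0 0 0;45 0 0 0 0 0 0;45 0 0 .5 0 0 0;45 0 0 1 0 0 0;45 0 0 1 0 0 0;45 0 0 1 0 0 0")

```text
t: 11.53
ee_pos: [632.7, 36.5, 168.0]
eef_rot: [-2.94, -1.106, -0.0]
contact_force: [-0.3, 0.3, 0.5]
opening: 44.9
grip_force: 0.0
```

>>> servo_tool(deltas="45 0 0 1 0 0 0;45 0 0 1 0 0 0;45 0 0 1 0 0 0;45 0 0 0 0 0 0;45 0 0 0 0 0 0")

```text
t: 11.95
ee_pos: [633.2, 36.4, 228.2]
eef_rot: [2.94, 1.105, 0.004]
contact_force: [0.2, 0.7, -0.6]
opening: 45.2
grip_force: 0.0
```

```bash
python3 - <<'E'
from rig import ctrl
from h import *
s=ctrl.snapshot("scene"); 
cv2.imwrite("pics/s4.png",cv2.resize(s["frame"][190:310,250:410],None,fx=5,fy=5,interpolation=cv2.INTER_CUBIC))
A=np.array([517.5,-62.5])
for t in (.64,.66,.68):
  print(t,((proj(s,[[A[0]+150*np.cos(t),A[1]+150*np.sin(t),z] for z in (60.5,116,125)])-[250,190])*5).round().tolist())
E
```

```text
0.64 [[501.0, 347.0], [506.0, 254.0], [506.0, 238.0]]
0.66 [[504.0, 344.0], [509.0, 251.0], [510.0, 235.0]]
0.68 [[507.0, 341.0], [512.0, 248.0], [513.0, 232.0]]
```

View pics/s4.png

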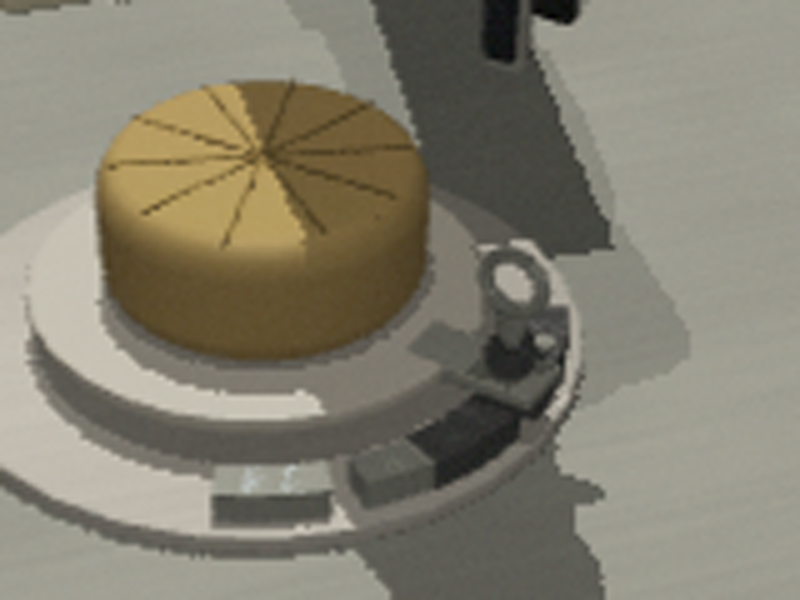

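The ring centre is at about (515,281) in the crop. With the pin down I predict about (510,283), and if it were riding up, about 268. So the pin is fully down, the cheese is centred and the gripper is clear.

```bash
python3 -c "
from rig import ctrl
print(ctrl.sign_off())"
```

```text
the job is handed in; nothing more can be done
None
```

I handed the job in with the table turned about 0.69 rad to the next notch. The final picture shows the pin down in it, and a light push met firm resistance; the cheese still looks centred and the gripper is clear.

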